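# Unlock and unclip a peristaltic pump cassette

### The arm

A 6-joint arm with a two-finger parallel gripper is mounted at the origin on a cart in front of the work surface, level with it; the furniture and walls round the work are solid. World frame = base frame: x ahead of the robot, y to its left, z up, the work surface at z = 0. Lengths are in m, angles in rad, forces in N, time in s.
With the tool pointing down it reaches from about 0.25 to 0.725 m from the base axis. Payload 4 kg.
Tool frame: the origin (TCP) lies between the finger pads; the fingertips stand 11 mm ahead of it and the grasp point (between the pads) lies 8 mm behind it (bot.tip_extent is the distance from the TCP to the fingertips, in m); z points along the fingers, y is the line along which they close (so a half turn about z gives the same grasp; the last joint's range is limited). The gripper opens to 85 mm and grips with 20 to 120 N. Pads are 22 mm wide; open, the fingers measure 114 mm over their backs; the gripper's body (76 mm by 85 mm) begins 54 mm behind the grasp point. The pads swing forward as they close: fully open they stand 13 mm farther back than shut.
Start: joints at [1.175, 0.241, 0.005, 1.335, 0, 1.571], TCP at [0.193, 0.461, 0.242] pointing down, gripper open.
Joint ranges: [-2.72, 2.72], [-1.05, 1.87], [-1.09, 1.28], [-1.99, 2.15], [-1.42, 1.44], [-3.14, 3.14]. Speed limits (rad/s): [2.79, 2.79, 3.14, 3.14, 3.14, 3.14].

### API

Orientations are given as a unit quaternion [x, y, z, w].
In Python, from workcell import bot gives the robot as it stands. The module is installed in compiled form; this text tells all that it offers.
- The arm moves only by the tool drive_tool, never from a script. Its argument "rows" is a list of rows, each an object of numbers: "dx", "dy", "dz": the shift along the tool's x, y, z in units of 50 mm (1.0 is 50 mm); "wx", "wy", "wz": the turn, a rotation vector about the tool's x, y, z in units of 5 degrees (1.0 is 5 degrees); "hand": the finger opening in mm, from 0 to 85.4. A call has 1 to 20 rows; each row is the pose to reach, as a shift and turn from the pose commanded when the call began, along the tool's axes at that moment; what a row does not reach only later rows make up. A row lasts 1/10 s, in which the tool goes at most 50 mm and 8.59 degrees, less where a joint would pass 70% of its speed; a pose out of reach is approached as far as the arm can. A call with a gripper value outside its range is refused whole. The fingers move at their own pace and stop on an object; the grip force is fixed at half the most. Time passes only in rows, so rows that repeat a pose let the fingers close. It gives the time, the measured TCP pose, the force, the opening and the grip force at its end, in the units of the state.
- bot.get_obs(): the state, without advancing time (a new reading comes with each control period).
- bot.camera(name): name is "scene" or "side" or "wrist"; returns the picture (400x640x3 uint8, red, green, blue); there is no depth.
- bot.get_calibration(name): a dict with "vfov" (degrees; the focal length in pixels is half the picture's height over the tangent of half this angle, whatever the lens; pixels are square), "cx", "cy" (the principal point, pixels), "origin" and "rotation" of the camera in the world; the wrist camera has in their place "mount" (4x4, takes a point from camera to tool coordinates, whose origin is the TCP and whose axes are the flange's). Camera axes: x right, y up, looking along -z (the intrinsics and any distortion apply to the point x, -y, -z); pixel columns grow to the right and rows downward; lengths in m; the calibration is good to about 2 mm. The wrist camera is an equidistant fisheye: a pixel r from the principal point sees the ray r / f radians off the axis. A picture is of the moment at which its call begins: read the wrist's pose just before it. get_calibration takes no time and is no camera call.
- bot.job_done(): hands the job in; it is judged then, once.
Trained networks look in the newest picture that a camera, given by its name, has taken for a name from the list of things; names that differ only in an ending like _2 or _b are one class to them, and where a whole thing is asked for, a point or a joint stands for the part that bears it (a point fixed in the world has none). Each returns a list of dicts, best first, with "score" (0 to 1); they miss things now and then, are a little off and sometimes report something else, mostly with a low value. They report only what shows in the picture. A call takes as long as a camera call. They do not tell look-alikes from the thing itself.
- bot.look_for(camera, thing): "extent" ([centre column, centre row, width, height] in pixels, round what is visible of it).
- bot.outline_of(camera, thing): "region" (400x640 bool, what is visible of it) and "extent" ([centre column, centre row, width, height] in pixels, round what is visible of it).
The state is a dict: "clock": time; "joint_pos": joint angles; "joint_vel": joint speeds; "tau": joint torques, N m; "eef_pos": TCP position; "tool_rot": TCP orientation; "ft_force": force on the tool from outside, world axes, zero at the start; "ft_torque": the same for the moment, N m; "grip_width": finger opening in m; "grasp_force": force on a finger pad.
Only numpy, scipy, OpenCV 4.12 (cv2) and the standard library are available. Lean on these libraries where they do the work, as an engineer would, in place of code of your own. Each camera call takes 0.05 s, during which the arm holds its last target. There are 200 camera calls.

### The job

The pump cassette with the round dial on top is due for new tubing. Turn the wing nut between the two cassettes a quarter turn anticlockwise (seen from above), as far as it goes, so that its keeper bar no longer lies over them; then pinch that cassette's front and rear catches together and lift it straight up out of the pump. Finish while still holding it: level, catches pinched, its underside 5 cm or more above the pump's metal deck and touching nothing but the fingers; leave the other cassette seated and the things round the pump where they are.

Things in the scene. Friction and masses are not known exactly. Their poses are not given: they have to be found in the camera images.
- pump: White bench-top pump, fixed, 232 x 150 x 115 mm. Origin at bench level under the wing nut's stud, midway between two bays; x from front panel (x -78) to the drive housing (x 78 to 154, 115 high), y to the left bay. Bays centred at y +28 and -28 mm. Steel deck, top 85 mm above the bench, with a 57.2 (x) x 36.4 mm opening per bay; cassette hooks catch under its front and rear edges.
- keeper (a joint): Turn of the captive wing nut with its keeper bar, rad. 0 to 0.3 at the start: bar lies across both cassettes and holds them down. Grows anticlockwise from above to a stop at 1.57, bar then in the gap between the cassettes (clear of both from about 1.2). About 0.05 N m of friction; stays where left.
- keeper_grip (a point): Middle of the steel wing nut, on its axis, 128.5 mm above the bench. Wings 10 mm thick, 38 mm long, from 119 to 138 mm above the bench, running along the keeper bar (36 x 9 x 5 mm, underside at 108.5): along the pump's y at joint value 0. The point's y axis runs along the wings; pinch them along its x.
- dial_cassette: Cassette to take out: grey block with a round black dial (16 mm wide, 5 high) on top; in either bay. Origin centre of underside, x to the pump's rear, z up; seated, the origin is 45 mm above the bench. Block 32 (x) x 34 (y) mm, top 62 mm above the origin (dial to 67). A black upright catch lever with a ribbed tab at its front (-x) and rear (+x) end; pinch both along x. 110 to 190 g.
- dial_cassette_front_tab (a point): Middle of the outer face of the front catch's tab (26 mm wide in y, 22 high), when let go 51 mm above the cassette's underside and 33 mm in front of its centre: 66 mm across both tabs there, 70 mm at their upper ends. Seated, the tabs stand from 86 to 108 mm above the bench, just above the deck.
- dial_cassette_rear_tab (a point): The same point on the rear catch.
- dial_cassette_front_catch (a joint): Front catch, rad: 0 sprung out, hook under the deck's edge; 0.22 pinched in to its stop, tab upright, 45 mm across both tabs. Hinged 6 mm above the cassette's underside; hook clear of the deck from about 0.17. About 2 N at the tab to start it, 5 N to reach the stop.
- dial_cassette_rear_catch (a joint): Rear catch, the same.
- plain_cassette: The other cassette, alike but with a flat top and no dial, in the other bay; it stays seated.
- beaker: Plastic beaker, 96 mm wide, 100 mm high, left of the pump; origin under its centre.
- dropper: Dropper bottle, 38 mm wide, 90 mm high, right of the pump; origin under its centre.
- black_marker: Marker pen lying to the left in front of the pump, 131 x 12 x 14 mm.
There are look-alikes about, which are no part of the job. Leave any green or orange look-alike of the plain_cassette alone.

How it is judged:
By the outcome, as a careful person would: the job done as asked, in the order asked, and still so for the second after the job is handed in, while the arm keeps its last pose, push and grip.
It also fails if it takes over 45 s, if anything falls off the work surface, if the arm or the gripper's body presses on something with over 40 N, if the wrist force passes 120 N, or if a joint passes its speed limit or range.

## Working session

There is one attempt and no reset: what is moved stays moved. The work goes in short steps, Python scripts to look and compute and a tool call to move; the robot and the scene stay as the last step left them, time stands still between calls to the robot, and variables do not carry over. Pictures are saved under pics/ and viewed, at most 10 in all, crops included, and the job is handed in when it is done.

Besides the shell and the picture viewer there is one more tool, called after "Emit:" as a command line: name --argument value ..., lists and objects as JSON in quotes. drive_tool: Moves the arm, as the interface text tells. Its arguments: {"type":"object","properties":{"rows":{"type":"array","items":{"type":"object","properties":{"dx":{"type":"number"},"dy":{"type":"number"},"dz":{"type":"number"},"wx":{"type":"number"},"wy":{"type":"number"},"wz":{"type":"number"},"hand":{"type":"number"}}}}},"required":["rows"]}

```bash
mkdir -p pics
cat > h.py <<'E'
from workcell import bot
import numpy as np, cv2
from scipy.spatial.transform import Rotation as R
def shot(cam,fn=None):
    o=bot.get_obs(); im=bot.camera(cam)
    if fn: cv2.imwrite('pics/'+fn,im[:,:,::-1])
    return o,im
def ray(cam,px,o):
    c=bot.get_calibration(cam); f=200/np.tan(np.radians(c['vfov'])/2)
    u=(px[0]-c['cx']);v=(px[1]-c['cy'])
    if cam=='wrist':
        r=np.hypot(u,v);t=r/f
        d=np.array([u/r*np.sin(t),-v/r*np.sin(t),-np.cos(t)]) if r>0 else np.array([0,0,-1.])
        M=np.array(c['mount']);Q=R.from_quat(o['tool_rot']).as_matrix()
        return Q@M[:3,3]+np.array(o['eef_pos']), Q@M[:3,:3]@d
    d=np.array([u/f,-v/f,-1]);return np.array(c['origin']),np.array(c['rotation'])@d
def atz(cam,px,z,o=None):
    p,d=ray(cam,px,o);return p+d*(z-p[2])/d[2]
def proj(cam,P,o=None):
    c=bot.get_calibration(cam); f=200/np.tan(np.radians(c['vfov'])/2)
    if cam=='wrist':
        M=np.array(c['mount']);Q=R.from_quat(o['tool_rot']).as_matrix()
        p=M[:3,:3].T@(Q.T@(np.array(P)-o['eef_pos'])-M[:3,3])
        a,b,w=p[0],-p[1],-p[2];r=np.hypot(a,b);t=np.arctan2(r,w)
        return np.array([c['cx']+f*t*a/r,c['cy']+f*t*b/r])
    p=np.array(c['rotation']).T@(np.array(P)-c['origin'])
    return np.array([c['cx']-f*p[0]/p[2],c['cy']+f*p[1]/p[2]])
E
python3 - <<'E'
from h import *
ims=[]
for cam in ['scene','side','wrist']:
    o,im=shot(cam); ims.append(im)
    c=bot.get_calibration(cam); print(cam,c)
    for t in ['pump','keeper','dial_cassette','plain_cassette','beaker','dropper']:
        for r in bot.look_for(cam,t)[:3]: print(cam,t,round(r['score'],2),np.round(r['extent']))
print(o)
cv2.imwrite('pics/a.png',ims[0][:,:,::-1]);cv2.imwrite('pics/b.png',ims[1][:,:,::-1]);cv2.imwrite('pics/c.png',ims[2][:,:,::-1])
E
```

```text
scene {'vfov': 42.442334326503904, 'cx': 315.0384133512862, 'cy': 191.50083899000896, 'origin': array([-0.62448106,  0.78868889,  0.81305545]), 'rotation': array([-0.23472438,  0.46016228,  0.75795204, -0.39832631])}
scene pump 0.92 [290. 210.  87.  74.]
scene pump 0.57 [292. 205.  23.  15.]
scene pump 0.36 [308. 199.  16.  16.]
scene keeper 0.6 [300. 190.  16.  13.]
scene dial_cassette 0.57 [292. 203.  21.  14.]
scene plain_cassette 0.79 [356. 207.  22.  26.]
scene plain_cassette 0.57 [331. 190.  13.  25.]
scene plain_cassette 0.45 [312. 201.  18.  18.]
scene beaker 0.74 [200. 239.  37.  44.]
scene dropper 0.46 [405. 184.  18.  22.]
side {'vfov': 43.35567278868896, 'cx': 320.63455753877844, 'cy': 199.33492663422322, 'origin': array([-0.04189303, -0.77146452,  0.8078193 ]), 'rotation': array([ 0.43157792, -0.12281572, -0.25521991,  0.85645758])}
side pump 0.63 [324. 200. 112.  94.]
side dial_cassette 0.58 [301. 189.  15.  20.]
side plain_cassette 0.9 [388. 242.  31.  35.]
side plain_cassette 0.73 [346. 260.  28.  37.]
side plain_cassette 0.72 [320. 199.  26.  15.]
side beaker 0.7 [26
[... 525 characters left out ...]
.  44.]
{'clock': 0.7, 'joint_pos': array([1.17497003e+00, 2.40553911e-01, 5.03388440e-03, 1.33520766e+00,
       2.11871970e-05, 1.57079032e+00]), 'joint_vel': array([ 0.0016037 , -0.00168081,  0.00062114,  0.00135574, -0.0014557 ,
       -0.0006326 ]), 'tau': array([ 3.96691576e-05, -3.72079039e+01,  2.52640879e+01,  8.82468157e-04,
        3.28351639e-06,  7.15711053e-06]), 'eef_pos': array([0.1927845 , 0.46135316, 0.24234247]), 'tool_rot': array([ 1.96620700e-01,  9.80479627e-01,  3.57339649e-05, -3.63837765e-06]), 'ft_force': array([-0.51201408, -0.31220339, -0.79317023]), 'ft_torque': array([ 0.0054339 , -0.00605011,  0.01093451]), 'grasp_force': 0.0, 'grip_width': 0.08549715374269176}
```

View pics/a.png

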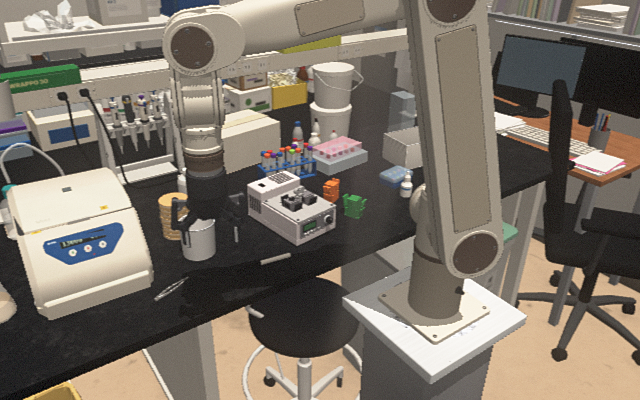

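View pics/b.png

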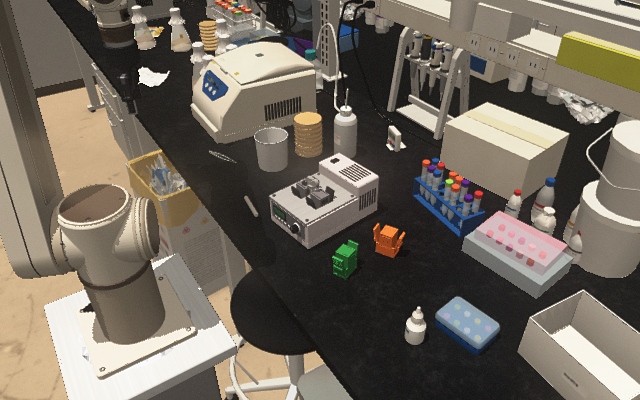

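The side and scene views show the white pump at mid-picture (side about 320,195), front panel toward the robot, with green and orange look-alikes to its right. The beaker is on its left and the dropper is far to the right. I'll triangulate roughly, then look closer.

```bash
sed -i "s/np.array(c\['rotation'\])/R.from_quat(c['rotation']).as_matrix()/g" h.py
python3 - <<'E'
from h import *
for cam,pts in {'scene':{'keeper':(300,190),'dial':(292,203),'plain':(312,201)},'side':{'dial':(301,189),'plain':(320,199)}}.items():
    for k,p in pts.items(): print(cam,k,atz(cam,p,0.11).round(3))
print('beaker',atz('side',(269,151),.05),'dropper',atz('side',(416,324),.045))
for P in [(.55,.0,.1)]: print(proj('scene',P),proj('side',P))
im=cv2.imread('pics/a.png')[165:250,240:345];a=cv2.resize(im,(400,324),interpolation=2)
im=cv2.imread('pics/b.png')[150:250,260:390];b=cv2.resize(im,(400,308),interpolation=2)
cv2.imwrite('pics/d.png',np.hstack([a[:308],b]))
E
```

```text
scene keeper [0.497 0.05  0.11 ]
scene dial [0.444 0.112 0.11 ]
scene plain [0.422 0.059 0.11 ]
side dial [0.445 0.08  0.11 ]
side plain [0.461 0.021 0.11 ]
beaker [0.50732399 0.36700148 0.05      ] dropper [ 0.44353103 -0.34084571  0.045     ]
[304.16116313 182.02455914] [356.24583466 194.32047299]
```

View pics/d.png

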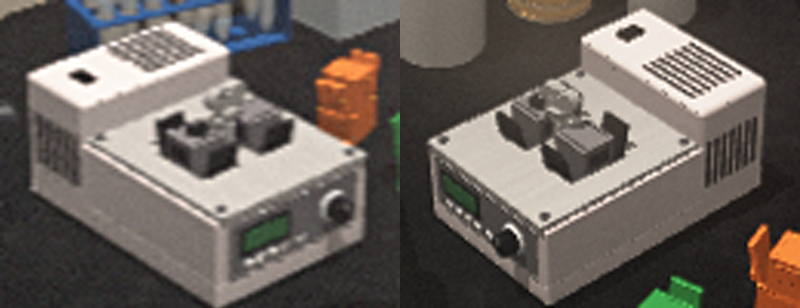

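The crop shows the dial cassette in the pump's left bay (+y side). The keeper bar lies across both cassettes. I'll move the wrist camera above it.

Emit:
drive_tool --rows '[{"dx":-0.4,"dy":-0.3,"dz":-0.4,"wz":-0.5},{"dx":-1.2,"dy":-0.8,"dz":-0.6,"wz":-1},{"dx":-7.94,"dy":-5.16,"dz":-0.56,"wz":-4.6},{"dx":-7.94,"dy":-5.16,"dz":-0.56,"wz":-4.6},{"dx":-7.94,"dy":-5.16,"dz":-0.56,"wz":-4.6},{"dx":-7.94,"dy":-5.16,"dz":-0.56,"wz":-4.6},{"dx":-7.94,"dy":-5.16,"dz":-0.56,"wz":-4.6},{"dx":-7.94,"dy":-5.16,"dz":-0.56,"wz":-4.6},{"dx":-7.94,"dy":-5.16,"dz":-0.56,"wz":-4.6},{"dx":-7.94,"dy":-5.16,"dz":-0.56,"wz":-4.6},{"dx":-7.94,"dy":-5.16,"dz":-0.56,"wz":-4.6},{"dx":-7.94,"dy":-5.16,"dz":-0.56,"wz":-4.6},{"dx":-7.94,"dy":-5.16,"dz":-0.56,"wz":-4.6}]'

```text
invalid input at $.rows[0]: expected keys dx, dy, dz, wx, wy, wz, hand
```

Run:
```python
from h import *
o,im=shot('wrist','e.png')
for t in ['pump','keeper','dial_cassette','plain_cassette','dial_cassette_front_catch','dial_cassette_rear_catch']:
    for r in bot.look_for('wrist',t)[:3]: print(t,round(r['score'],2),np.round(r['extent']))
print(o['clock'],o['eef_pos'],o['tool_rot'])
```

```text
pump 0.96 [162. 377.  51.  46.]
1.05 [0.19276869 0.46134768 0.24233589] [1.96601998e-01 9.80483378e-01 2.44225251e-05 6.36342463e-06]
```

View pics/e.png

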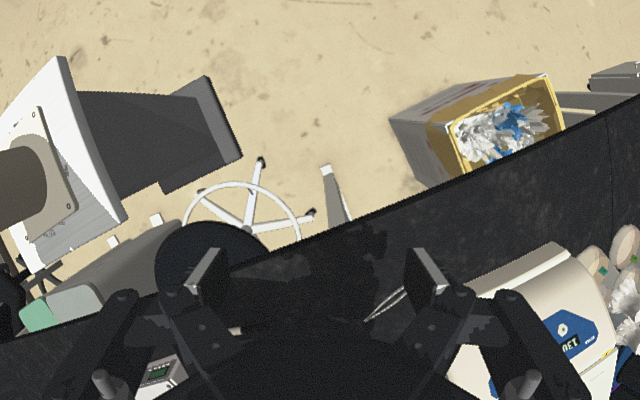

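The call was refused because every row needs all keys; the arm hasn't moved. The picture shows the bench edge, with the pump barely visible at bottom left (162,377). I'll resend it.

Emit:
drive_tool --rows '[{"dx":-0.4,"dy":-0.3,"dz":-0.4,"wx":0,"wy":0,"wz":-0.5,"hand":85},{"dx":-1.2,"dy":-0.8,"dz":-0.6,"wx":0,"wy":0,"wz":-1,"hand":85},{"dx":-7.94,"dy":-5.16,"dz":-0.56,"wx":0,"wy":0,"wz":-4.6,"hand":85},{"dx":-7.94,"dy":-5.16,"dz":-0.56,"wx":0,"wy":0,"wz":-4.6,"hand":85},{"dx":-7.94,"dy":-5.16,"dz":-0.56,"wx":0,"wy":0,"wz":-4.6,"hand":85},{"dx":-7.94,"dy":-5.16,"dz":-0.56,"wx":0,"wy":0,"wz":-4.6,"hand":85},{"dx":-7.94,"dy":-5.16,"dz":-0.56,"wx":0,"wy":0,"wz":-4.6,"hand":85},{"dx":-7.94,"dy":-5.16,"dz":-0.56,"wx":0,"wy":0,"wz":-4.6,"hand":85},{"dx":-7.94,"dy":-5.16,"dz":-0.56,"wx":0,"wy":0,"wz":-4.6,"hand":85},{"dx":-7.94,"dy":-5.16,"dz":-0.56,"wx":0,"wy":0,"wz":-4.6,"hand":85},{"dx":-7.94,"dy":-5.16,"dz":-0.56,"wx":0,"wy":0,"wz":-4.6,"hand":85},{"dx":-7.94,"dy":-5.16,"dz":-0.56,"wx":0,"wy":0,"wz":-4.6,"hand":85},{"dx":-7.94,"dy":-5.16,"dz":-0.56,"wx":0,"wy":0,"wz":-4.6,"hand":85},{"dx":-7.94,"dy":-5.16,"dz":-0.56,"wx":0,"wy":0,"wz":-4.6,"hand":85},{"dx":-7.94,"dy":-5.16,"dz":-0.56,"wx":0,"wy":0,"wz":-4.6,"hand":85}]'

```text
clock: 2.9
eef_pos: [0.459, 0.0715, 0.2704]
tool_rot: [-0.004, 1.0, 0.0, -0.0]
ft_force: [-0.6, -0.4, 0.2]
grip_width: 0.085
grasp_force: 0.0
```

Run:
```python
from h import *
o,im=shot('wrist','f.png')
for t in ['pump','keeper','dial_cassette','plain_cassette','dial_cassette_front_catch','dial_cassette_rear_catch']:
    for r in bot.look_for('wrist',t)[:3]: print(t,round(r['score'],2),np.round(r['extent']))
print(o['clock'],o['eef_pos'],o['tool_rot'])
```

```text
pump 0.87 [317. 218. 158. 220.]
keeper 0.74 [319. 203.  44.  24.]
keeper 0.26 [529. 226.  88.  81.]
dial_cassette 0.74 [345. 194.  39.  73.]
plain_cassette 0.94 [182. 248.  57.  51.]
plain_cassette 0.78 [173. 163.  54.  60.]
plain_cassette 0.6 [291. 201.  39.  70.]
dial_cassette_front_catch 0.65 [341. 164.  28.  13.]
dial_cassette_rear_catch 0.78 [348. 218.  28.  20.]
2.9 [0.45896645 0.07150683 0.2704475 ] [-4.06441795e-03  9.99991734e-01  1.10070829e-04 -2.65116221e-06]
```

View pics/f.png

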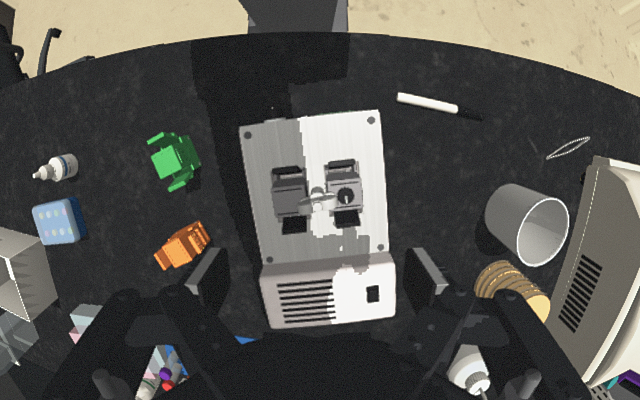

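The view shows the pump: deck front corners (239,127) and (381,111), housing top edge (261,268) to (396,262). The wing nut is at (319,202), slightly anticlockwise, and the dial cassette at (345,194), the right side of the picture, which is the +y bay. I'll fit the pump pose.

```bash
cat > fit.py <<'E'
from h import *
from scipy.optimize import least_squares
o=dict(eef_pos=np.array([0.45896645,0.07150683,0.2704475]),tool_rot=[-4.06441795e-03,9.99991734e-01,1.1e-04,0])
pts=[((239,127),(-78,-75,85)),((381,111),(-78,75,85)),((261,268),(78,-75,115)),((396,262),(78,75,115)),((319,202),(0,0,130)),((275,327),(154,-75,115)),((395,315),(154,75,115))]
def W(q,P):
    c,s=np.cos(q[2]),np.sin(q[2]);P=np.array(P)/1e3
    return np.array([q[0]+c*P[0]-s*P[1],q[1]+s*P[0]+c*P[1],P[2]])
E
python3 - <<'E'
from fit import *
f=lambda q:np.concatenate([proj('wrist',W(q,P),o)-p for p,P in pts])
r=least_squares(f,[.45,.06,.1],loss='soft_l1',f_scale=2)
print(r.x,np.degrees(r.x[2]));print(r.fun.reshape(-1,2).round(1))
print('stud',atz('wrist',(319,203),.128,o))
for n,P in dict(dial=(0,28,112),ft=(-33,28,96),rt=(33,28,96),grip=(0,0,128.5)).items(): print(n,proj('wrist',W(r.x,P),o).round(),W(r.x,P).round(4))
shot('wrist')
R0=bot.outline_of('wrist','keeper');m=R0[0]['region'];ys,xs=np.nonzero(m)
vx=cv2.fitLine(np.stack([xs,ys],1).astype(np.float32),cv2.DIST_L2,0,.01,.01).ravel();print('line',vx)
a=atz('wrist',vx[2:]-15*vx[:2],.13,o);b=atz('wrist',vx[2:]+15*vx[:2],.13,o);d=b-a
print('wing ang from +y',np.degrees(np.arctan2(-d[0],d[1])),(a+b)/2)
im=cv2.imread('pics/f.png')[140:260,250:390];cv2.imwrite('pics/g.png',cv2.resize(im,(700,600),interpolation=2))
E
```

```text
[0.47093419 0.07551463 0.12154684] 6.964121186122936
[[-0.7 -0.8]
 [ 1.9 -1.8]
 [-3.2  7.1]
 [ 1.3 -1.6]
 [ 0.2  0.5]
 [-4.4  2. ]
 [ 1.9  1.2]]
stud [0.47205035 0.07535261 0.128     ]
dial [348. 194.] [0.4675 0.1033 0.112 ]
ft [343. 158.] [0.4348 0.0993 0.096 ]
rt [349. 220.] [0.5003 0.1073 0.096 ]
grip [319. 202.] [0.4709 0.0755 0.1285]
line [ 9.7786111e-01 -2.0925494e-01  3.1851352e+02  2.0205974e+02]
wing ang from +y 12.96582102301627 [0.47056073 0.07484012 0.13      ]
```

View pics/g.png

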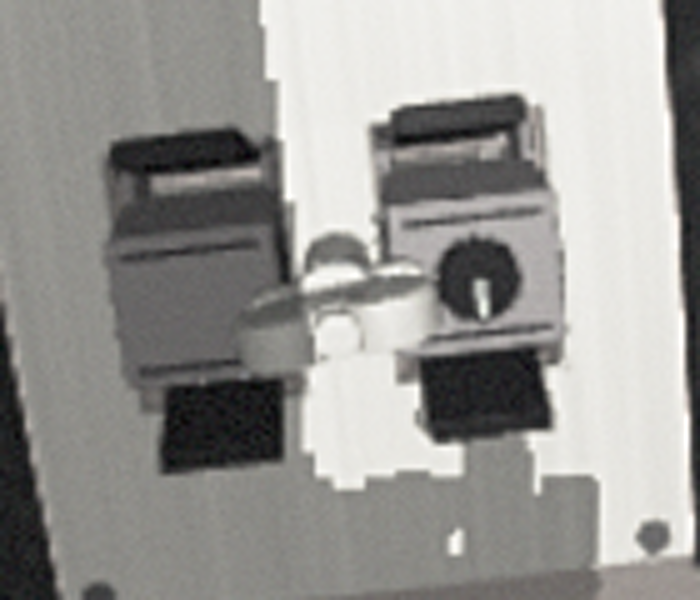

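The crop confirms it: dial at upper right, wings running about 13° anticlockwise of world y. The pump fit is (0.471, 0.075) at 7°, and the stud estimates agree to about 1 mm. Next I'll turn the gripper and descend over the wing nut.

Emit:
drive_tool --rows '[{"dx":-0.1,"dy":0.03,"dz":0.3,"wx":0,"wy":0,"wz":1,"hand":40},{"dx":-0.24,"dy":0.07,"dz":1.0,"wx":0,"wy":0,"wz":2.6,"hand":40},{"dx":-0.24,"dy":0.07,"dz":1.5,"wx":0,"wy":0,"wz":4.2,"hand":40},{"dx":-0.24,"dy":0.07,"dz":1.5,"wx":0,"wy":0,"wz":5.8,"hand":40},{"dx":-0.24,"dy":0.07,"dz":1.5,"wx":0,"wy":0,"wz":7.4,"hand":40},{"dx":-0.24,"dy":0.07,"dz":1.5,"wx":0,"wy":0,"wz":9,"hand":40},{"dx":-0.24,"dy":0.07,"dz":1.5,"wx":0,"wy":0,"wz":10.6,"hand":40},{"dx":-0.24,"dy":0.07,"dz":1.5,"wx":0,"wy":0,"wz":12.2,"hand":40},{"dx":-0.24,"dy":0.07,"dz":1.5,"wx":0,"wy":0,"wz":13.8,"hand":40},{"dx":-0.24,"dy":0.07,"dz":1.5,"wx":0,"wy":0,"wz":15,"hand":40},{"dx":-0.24,"dy":0.07,"dz":1.5,"wx":0,"wy":0,"wz":15.4,"hand":40},{"dx":-0.24,"dy":0.07,"dz":1.5,"wx":0,"wy":0,"wz":15.4,"hand":40},{"dx":-0.24,"dy":0.07,"dz":1.5,"wx":0,"wy":0,"wz":15.4,"hand":40}]'

```text
clock: 4.65
eef_pos: [0.4716, 0.0738, 0.1953]
tool_rot: [0.62, 0.785, -0.0, -0.0]
ft_force: [0.3, -0.3, 0.6]
grip_width: 0.0401
grasp_force: 0.0
```

Run:
```python
from fit import *
o,im=shot('wrist','i.png')
print(o['clock'],o['eef_pos'],o['tool_rot'],o['joint_pos'].round(2))
q=[0.4709,0.0755,0.1215]
for n,P in dict(dial=(0,28,112),ft=(-33,28,96),rt=(33,28,96),grip=(0,0,138)).items():
    p=tuple(int(v) for v in proj('wrist',W(q,P),o)); print(n,p); cv2.circle(im,p,2,(255,0,0),-1)
cv2.imwrite('pics/i.png',im[:,:,::-1])
```

```text
4.65 [0.47160699 0.07375592 0.19527945] [ 6.20034339e-01  7.84574673e-01 -1.96286980e-05 -1.77739634e-05] [ 0.16  0.22 -0.14  1.2  -0.    1.49]
dial (318, 171)
ft (275, 163)
rt (361, 172)
grip (314, 221)
```

View pics/i.png

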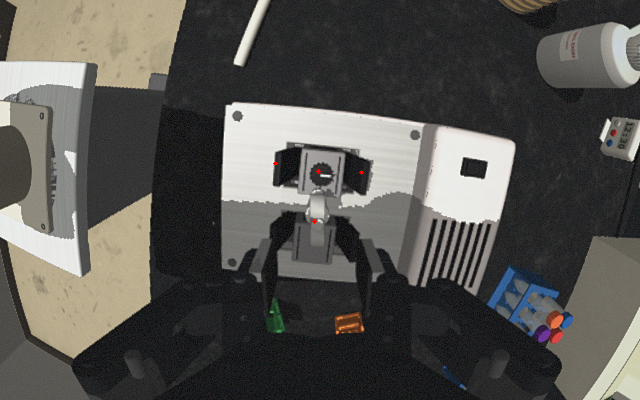

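The markers match the dial and tabs to about 1–2 mm, and the wing nut at (317,210) is centred between the fingers. I'll descend and pinch the wings.

Emit:
drive_tool --rows '[{"dx":0.03,"dy":0.01,"dz":0.4,"wx":0,"wy":0,"wz":0,"hand":40},{"dx":0.03,"dy":0.01,"dz":0.9,"wx":0,"wy":0,"wz":0,"hand":40},{"dx":0.03,"dy":0.01,"dz":1.2,"wx":0,"wy":0,"wz":0,"hand":40},{"dx":0.03,"dy":0.01,"dz":1.38,"wx":0,"wy":0,"wz":0,"hand":40},{"dx":0.03,"dy":0.01,"dz":1.38,"wx":0,"wy":0,"wz":0,"hand":25},{"dx":0.03,"dy":0.01,"dz":1.38,"wx":0,"wy":0,"wz":0,"hand":16},{"dx":0.03,"dy":0.01,"dz":1.38,"wx":0,"wy":0,"wz":0,"hand":6},{"dx":0.03,"dy":0.01,"dz":1.38,"wx":0,"wy":0,"wz":0,"hand":6},{"dx":0.03,"dy":0.01,"dz":1.38,"wx":0,"wy":0,"wz":0,"hand":6},{"dx":0.03,"dy":0.01,"dz":1.38,"wx":0,"wy":0,"wz":0,"hand":6}]'

```text
clock: 5.7
eef_pos: [0.4717, 0.0754, 0.1267]
tool_rot: [0.62, 0.784, 0.0, 0.0]
ft_force: [-2.1, -0.3, 0.4]
grip_width: 0.0119
grasp_force: 58.9
```

Emit:
drive_tool --rows '[{"dx":0,"dy":0,"dz":0,"wx":0,"wy":0,"wz":-0.6,"hand":6},{"dx":0,"dy":0,"dz":0,"wx":0,"wy":0,"wz":-1.6,"hand":6},{"dx":0,"dy":0,"dz":0,"wx":0,"wy":0,"wz":-2.8,"hand":6},{"dx":0,"dy":0,"dz":0,"wx":0,"wy":0,"wz":-4,"hand":6},{"dx":0,"dy":0,"dz":0,"wx":0,"wy":0,"wz":-5.2,"hand":6},{"dx":0,"dy":0,"dz":0,"wx":0,"wy":0,"wz":-6.4,"hand":6},{"dx":0,"dy":0,"dz":0,"wx":0,"wy":0,"wz":-7.6,"hand":6},{"dx":0,"dy":0,"dz":0,"wx":0,"wy":0,"wz":-8.8,"hand":6},{"dx":0,"dy":0,"dz":0,"wx":0,"wy":0,"wz":-10,"hand":6},{"dx":0,"dy":0,"dz":0,"wx":0,"wy":0,"wz":-11.2,"hand":6},{"dx":0,"dy":0,"dz":0,"wx":0,"wy":0,"wz":-12.4,"hand":6},{"dx":0,"dy":0,"dz":0,"wx":0,"wy":0,"wz":-13.6,"hand":6},{"dx":0,"dy":0,"dz":0,"wx":0,"wy":0,"wz":-14.8,"hand":6},{"dx":0,"dy":0,"dz":0,"wx":0,"wy":0,"wz":-15.8,"hand":6},{"dx":0,"dy":0,"dz":0,"wx":0,"wy":0,"wz":-16.2,"hand":6},{"dx":0,"dy":0,"dz":0,"wx":0,"wy":0,"wz":-16.2,"hand":6}]'

```text
clock: 7.3
eef_pos: [0.4695, 0.0724, 0.1266]
tool_rot: [-0.037, 0.999, -0.003, -0.002]
ft_force: [-7.9, -8.0, 5.7]
grip_width: 0.0119
grasp_force: 60.1
```

Run:
```python
from h import *
o=bot.get_obs();print(o['ft_force'],o['ft_torque'],o['grip_width'],o['joint_pos'].round(2),R.from_quat(o['tool_rot']).as_matrix()[:,1])
```

```text
[-7.87115605 -8.01573748  5.7076779 ] [-1.78177185  1.49098821 -0.01182522] 0.011862054832138638 [ 0.16  0.28 -0.26  1.04 -0.01  0.08] [-0.07417052  0.99722646 -0.00617414]
```

Emit:
drive_tool --rows '[{"dx":0.04,"dy":-0.05,"dz":0,"wx":0,"wy":0,"wz":-0.4,"hand":6},{"dx":0.04,"dy":-0.05,"dz":0,"wx":0,"wy":0,"wz":-0.8,"hand":6},{"dx":0.04,"dy":-0.05,"dz":0,"wx":0,"wy":0,"wz":-1.2,"hand":6},{"dx":0.04,"dy":-0.05,"dz":0,"wx":0,"wy":0,"wz":-1.2,"hand":6}]'

```text
clock: 7.7
eef_pos: [0.4695, 0.0719, 0.1266]
tool_rot: [-0.089, 0.996, -0.001, -0.0]
ft_force: [-3.1, -3.1, 2.9]
grip_width: 0.012
grasp_force: 59.4
```

Run:
```python
from h import *
o=bot.get_obs();print(o['ft_force'],o['ft_torque'],R.from_quat(o['tool_rot']).as_matrix()[:,1])
```

```text
[-3.11836389 -3.12176628  2.91152053] [-0.68620873  0.81342396 -0.13516996] [-0.17825469  0.98398313 -0.00157297]
```

Emit:
drive_tool --rows '[{"dx":0,"dy":0,"dz":0,"wx":0,"wy":0,"wz":0,"hand":24},{"dx":0,"dy":0,"dz":0,"wx":0,"wy":0,"wz":0,"hand":24},{"dx":0,"dy":0,"dz":0,"wx":0,"wy":0,"wz":0,"hand":24},{"dx":0,"dy":0,"dz":-0.4,"wx":0,"wy":0,"wz":0,"hand":24},{"dx":0,"dy":0,"dz":-1.2,"wx":0,"wy":0,"wz":0,"hand":40},{"dx":0,"dy":0.3,"dz":-1.8,"wx":0,"wy":0,"wz":1.4,"hand":84},{"dx":0,"dy":0.57,"dz":-2,"wx":0,"wy":0,"wz":3,"hand":84},{"dx":0,"dy":0.57,"dz":-2,"wx":0,"wy":0,"wz":4.6,"hand":84},{"dx":0,"dy":0.57,"dz":-2,"wx":0,"wy":0,"wz":6.2,"hand":84},{"dx":0,"dy":0.57,"dz":-2,"wx":0,"wy":0,"wz":7.8,"hand":84},{"dx":0,"dy":0.57,"dz":-2,"wx":0,"wy":0,"wz":9.4,"hand":84},{"dx":0,"dy":0.57,"dz":-2,"wx":0,"wy":0,"wz":11,"hand":84},{"dx":0,"dy":0.57,"dz":-2,"wx":0,"wy":0,"wz":12.6,"hand":84},{"dx":0,"dy":0.57,"dz":-2,"wx":0,"wy":0,"wz":14.2,"hand":84},{"dx":0,"dy":0.57,"dz":-2,"wx":0,"wy":0,"wz":15.8,"hand":84},{"dx":0,"dy":0.57,"dz":-2,"wx":0,"wy":0,"wz":17.4,"hand":84},{"dx":0,"dy":0.57,"dz":-2,"wx":0,"wy":0,"wz":18.6,"hand":84},{"dx":0,"dy":0.57,"dz":-2,"wx":0,"wy":0,"wz":18.6,"hand":84},{"dx":0,"dy":0.57,"dz":-2,"wx":0,"wy":0,"wz":18.6,"hand":84}]'

```text
clock: 9.6
eef_pos: [0.4651, 0.101, 0.2264]
tool_rot: [0.66, 0.752, 0.0, 0.0]
ft_force: [-0.1, -0.5, 0.0]
grip_width: 0.0838
grasp_force: 0.0
```

Run:
```python
from fit import *
o,im=shot('wrist')
print(o['clock'],o['eef_pos'],o['tool_rot'])
q=[0.4715,0.0735,0.1215]
for t in ['keeper','dial_cassette','dial_cassette_front_catch','dial_cassette_rear_catch']:
    for r in bot.look_for('wrist',t)[:2]: print(t,round(r['score'],2),np.round(r['extent']))
big=cv2.resize(im[120:320,200:440],(720,600),interpolation=2)
for n,P in dict(dial=(0,28,112),ft=(-35,28,108),rt=(35,28,108),ftl=(-35,41,108),rtr=(35,15,108),grip=(0,0,138),w1=(-19,0,138),w2=(19,0,138)).items():
    p=proj('wrist',W(q,P),o); print(n,p.round(1)); cv2.circle(big,tuple(int(v) for v in (p-[200,120])*3),3,(255,0,0),-1)
cv2.imwrite('pics/j.png',big[:,:,::-1])
```

```text
9.6 [0.46508359 0.10098816 0.22644183] [6.59638375e-01 7.51583058e-01 3.30676956e-04 1.08486955e-04]
keeper 0.71 [322. 236.  47.  30.]
keeper 0.63 [351. 193.  21.  38.]
dial_cassette 0.69 [322. 195.  84.  48.]
dial_cassette_front_catch 0.82 [290. 196.  25.  42.]
dial_cassette_rear_catch 0.84 [352. 194.  20.  38.]
dial [318.8 200.1]
ft [277.3 198.5]
rt [360.1 199. ]
ftl [276.9 183.4]
rtr [359.4 213.6]
grip [318.8 244. ]
w1 [294.3 243.8]
w2 [343.1 244. ]
```

View pics/j.png

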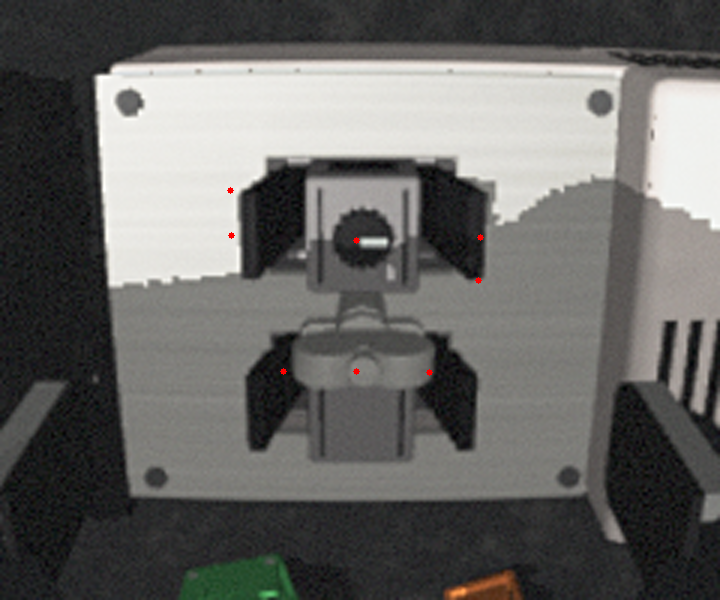

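The keeper now lies in the gap, along pump x. The dial is at (363,238) in the crop against a predicted (356,240), so the correction is +2 mm in pump x. I'll centre on the cassette and descend with the fingers open.

Emit:
drive_tool --rows '[{"dx":0.01,"dy":0.1,"dz":0.4,"wx":0,"wy":0,"wz":0,"hand":85},{"dx":0.01,"dy":0.1,"dz":1.0,"wx":0,"wy":0,"wz":0,"hand":85},{"dx":0.01,"dy":0.1,"dz":1.5,"wx":0,"wy":0,"wz":0,"hand":85},{"dx":0.01,"dy":0.1,"dz":1.9,"wx":0,"wy":0,"wz":0,"hand":85},{"dx":0.01,"dy":0.1,"dz":2.1,"wx":0,"wy":0,"wz":0,"hand":85},{"dx":0.01,"dy":0.1,"dz":2.25,"wx":0,"wy":0,"wz":0,"hand":85},{"dx":0.01,"dy":0.1,"dz":2.4,"wx":0,"wy":0,"wz":0,"hand":85},{"dx":0.01,"dy":0.1,"dz":2.5,"wx":0,"wy":0,"wz":0,"hand":85},{"dx":0.01,"dy":0.1,"dz":2.54,"wx":0,"wy":0,"wz":0,"hand":85},{"dx":0.01,"dy":0.1,"dz":2.54,"wx":0,"wy":0,"wz":0,"hand":85}]'

```text
clock: 10.85
eef_pos: [0.4699, 0.1019, 0.0995]
tool_rot: [0.66, 0.751, 0.0, 0.0]
ft_force: [0.4, -0.8, -0.2]
grip_width: 0.0848
grasp_force: 0.0
```

Run:
```python
from h import *
o,im=shot('wrist')
cv2.imwrite('pics/k.png',cv2.resize(im[100:340,160:480],(800,600),interpolation=2)[:,:,::-1])
```

```text
(no output)
```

View pics/k.png

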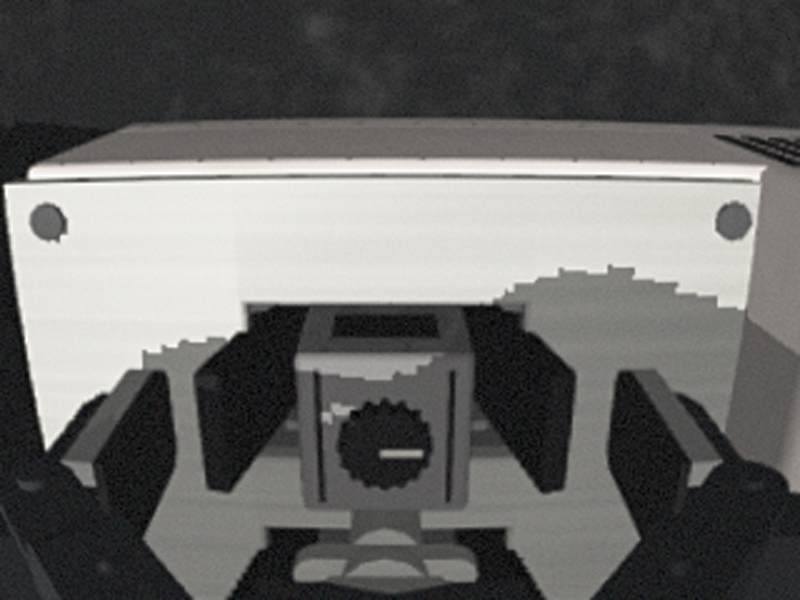

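The open pads straddle the tabs evenly: pads at columns 167 and 612, tabs at 197 and 575, dial at 386. Time to pinch.

Emit:
drive_tool --rows '[{"dx":0,"dy":-0.02,"dz":0,"wx":0,"wy":0,"wz":0,"hand":70},{"dx":0,"dy":-0.02,"dz":0,"wx":0,"wy":0,"wz":0,"hand":64},{"dx":0,"dy":-0.02,"dz":0,"wx":0,"wy":0,"wz":0,"hand":58},{"dx":0,"dy":-0.02,"dz":0,"wx":0,"wy":0,"wz":0,"hand":52},{"dx":0,"dy":-0.02,"dz":0,"wx":0,"wy":0,"wz":0,"hand":46},{"dx":0,"dy":-0.02,"dz":0,"wx":0,"wy":0,"wz":0,"hand":38},{"dx":0,"dy":-0.02,"dz":0,"wx":0,"wy":0,"wz":0,"hand":38},{"dx":0,"dy":-0.02,"dz":0,"wx":0,"wy":0,"wz":0,"hand":38},{"dx":0,"dy":-0.02,"dz":0,"wx":0,"wy":0,"wz":0,"hand":38}]'

```text
clock: 11.8
eef_pos: [0.4687, 0.1019, 0.1011]
tool_rot: [0.66, 0.751, 0.001, 0.0]
ft_force: [-4.4, 0.3, 13.9]
grip_width: 0.0394
grasp_force: 58.0
```

The opening reads 39 mm instead of 45, with 14 N upward on the tool. I'll use the last view to check the grasp.

Run:
```python
from h import *
print(bot.tip_extent)
o,im=shot('wrist');_,s=shot('side');_,c=shot('scene')
a=cv2.resize(im[140:340,200:440],(600,500),interpolation=2)
print(proj('side',(.469,.1,.1)),proj('scene',(.469,.1,.1)))
b=cv2.resize(s[150:230,270:370],(200,160),interpolation=2);d=cv2.resize(c[160:240,250:350],(200,160),interpolation=2)
r=np.zeros((500,200,3),np.uint8);r[:160]=b;r[170:330]=d
cv2.imwrite('pics/l.png',np.hstack([a,r])[:,:,::-1])
```

```text
0.011
[305.35992013 185.10609857] [290.90853896 201.35206524]
```

View pics/l.png

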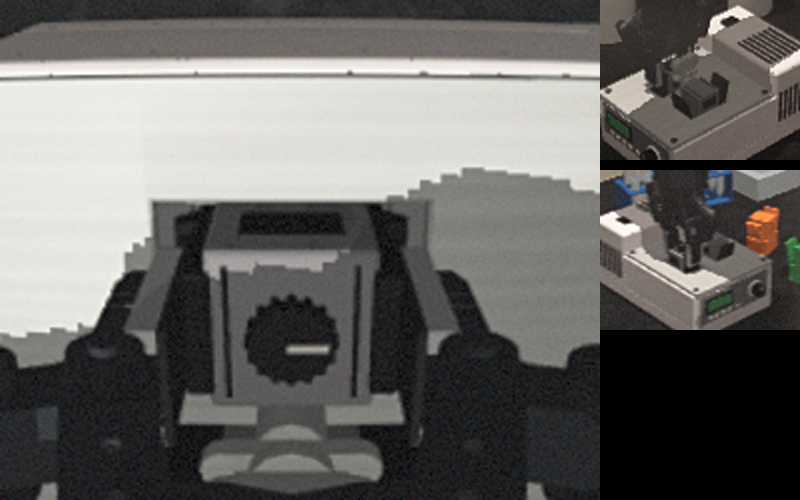

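The pads are on both tabs with the catches pinched in evenly and the deck opening visible at both ends. The upward force fits the pads swinging forward as they close. I'll start the lift slowly.

Emit:
drive_tool --rows '[{"dx":0,"dy":-0.02,"dz":-0.04,"wx":0,"wy":0,"wz":0,"hand":38},{"dx":0,"dy":-0.02,"dz":-0.08,"wx":0,"wy":0,"wz":0,"hand":38},{"dx":0,"dy":-0.02,"dz":-0.14,"wx":0,"wy":0,"wz":0,"hand":38},{"dx":0,"dy":-0.02,"dz":-0.2,"wx":0,"wy":0,"wz":0,"hand":38},{"dx":0,"dy":-0.02,"dz":-0.26,"wx":0,"wy":0,"wz":0,"hand":38},{"dx":0,"dy":-0.02,"dz":-0.3,"wx":0,"wy":0,"wz":0,"hand":38},{"dx":0,"dy":-0.02,"dz":-0.3,"wx":0,"wy":0,"wz":0,"hand":38}]'

```text
clock: 12.65
eef_pos: [0.468, 0.1017, 0.1146]
tool_rot: [0.661, 0.751, 0.0, 0.0]
ft_force: [0.6, -1.1, -0.7]
grip_width: 0.0393
grasp_force: 57.4
```

Run:
```python
from h import *
o,im=shot('wrist')
for t in ['dial_cassette','dial_cassette_front_catch','dial_cassette_rear_catch']:
    for r in bot.look_for('wrist',t)[:1]: print(t,round(r['score'],2),np.round(r['extent']))
g=cv2.cvtColor(im,7);c=cv2.HoughCircles(g[240:320,280:340],cv2.HOUGH_GRADIENT,1,30,param1=100,param2=12,minRadius=12,maxRadius=26);print(c)
print(o['ft_force'],o['ft_torque'])
```

```text
dial_cassette_front_catch 0.77 [277. 260.  18.  80.]
dial_cassette_rear_catch 0.83 [355. 257.  17.  74.]
[[[35.5 30.5 22.1]]]
[ 0.60029951 -1.13568274 -0.7027776 ] [-0.02554292  0.04135861 -0.03552281]
```

Run:
```python
from h import *
o=bot.get_obs()
for z in (.112,.1255): print(z,proj('wrist',(.4685,.102,z),o))
g=cv2.imread('pics/l.png');im=bot.camera('wrist')[:,:,::-1]
t=cv2.resize(g[:,:600],(240,200),interpolation=3)[110:165,85:150]
r=cv2.matchTemplate(im[200:340,240:400].copy(),t,5);_,s,_,l=cv2.minMaxLoc(r);print(s,np.array(l)+[240,200],'was',(285,250))
```

```text
0.112 [316.51217769 263.75380366]
0.1255 [316.5320313  277.79481894]
0.9300428032875061 [285 250] was (285, 250)
```

The cassette sits at the same place in the wrist picture after a 13 mm rise, so it's moving with the gripper. I'll continue the lift.

Emit:
drive_tool --rows '[{"dx":0,"dy":0,"dz":-0.1,"wx":0,"wy":0,"wz":0,"hand":38},{"dx":0,"dy":0,"dz":-0.25,"wx":0,"wy":0,"wz":0,"hand":38},{"dx":0,"dy":0,"dz":-0.4,"wx":0,"wy":0,"wz":0,"hand":38},{"dx":0,"dy":0,"dz":-0.55,"wx":0,"wy":0,"wz":0,"hand":38},{"dx":0,"dy":0,"dz":-0.7,"wx":0,"wy":0,"wz":0,"hand":38},{"dx":0,"dy":0,"dz":-0.85,"wx":0,"wy":0,"wz":0,"hand":38},{"dx":0,"dy":0,"dz":-1.0,"wx":0,"wy":0,"wz":0,"hand":38},{"dx":0,"dy":0,"dz":-1.15,"wx":0,"wy":0,"wz":0,"hand":38},{"dx":0,"dy":0,"dz":-1.3,"wx":0,"wy":0,"wz":0,"hand":38},{"dx":0,"dy":0,"dz":-1.45,"wx":0,"wy":0,"wz":0,"hand":38},{"dx":0,"dy":0,"dz":-1.6,"wx":0,"wy":0,"wz":0,"hand":38},{"dx":0,"dy":0,"dz":-1.75,"wx":0,"wy":0,"wz":0,"hand":38},{"dx":0,"dy":0,"dz":-1.85,"wx":0,"wy":0,"wz":0,"hand":38},{"dx":0,"dy":0,"dz":-1.9,"wx":0,"wy":0,"wz":0,"hand":38},{"dx":0,"dy":0,"dz":-1.9,"wx":0,"wy":0,"wz":0,"hand":38},{"dx":0,"dy":0,"dz":-1.9,"wx":0,"wy":0,"wz":0,"hand":38}]'

```text
clock: 14.5
eef_pos: [0.4676, 0.1016, 0.2091]
tool_rot: [0.661, 0.751, -0.0, -0.0]
ft_force: [-0.4, -1.1, -2.3]
grip_width: 0.0387
grasp_force: 57.4
```

Run:
```python
from h import *
g=cv2.imread('pics/l.png');im=bot.camera('wrist')[:,:,::-1]
t=cv2.resize(g[:,:600],(240,200),interpolation=3)[110:165,85:150]
r=cv2.matchTemplate(im[200:340,240:400].copy(),t,5);_,s,_,l=cv2.minMaxLoc(r);print(s,np.array(l)+[240,200],'was',(285,250))
for cam in ('wrist','side','scene'):
    bot.camera(cam)
    for t in ('dial_cassette','plain_cassette','keeper'):
        for q in bot.look_for(cam,t)[:3]: print(cam,t,round(q['score'],2),np.round(q['extent']))
print(proj('side',(.469,.101,.19)),proj('scene',(.469,.101,.19)),proj('side',(.475,.0455,.1)))
```

```text
0.8597021698951721 [285 250] was (285, 250)
wrist plain_cassette 0.65 [284. 322.  30.  22.]
wrist plain_cassette 0.48 [356. 330.  18.  13.]
side dial_cassette 0.63 [304. 155.  22.  36.]
side plain_cassette 0.85 [386. 241.  32.  36.]
side plain_cassette 0.65 [320. 201.  26.  17.]
side plain_cassette 0.57 [347. 260.  28.  40.]
side keeper 0.64 [313. 182.  19.  19.]
scene dial_cassette 0.54 [292. 176.  20.  26.]
scene plain_cassette 0.78 [332. 190.  19.  25.]
scene plain_cassette 0.55 [355. 206.  22.  24.]
scene plain_cassette 0.49 [309. 200.  17.  14.]
[304.05971314 153.46121502] [290.24631724 173.0950355 ] [319.4698072  195.24394929]
```

```bash
python3 -c "
from h import *
print(bot.job_done())"
```

```text
the job is handed in; nothing more can be done
None
```

Job handed in: I turned the wing nut to its stop, then lifted the dial cassette out with both catches pinched. I'm holding it about 6–7 cm above the deck, and the side and scene cameras still show the plain cassette at its bay. The pinched grip read about 39 mm rather than the expected 45 mm; levelness was checked only from the cassette not moving in the wrist picture, and the beaker, dropper and marker weren't re-checked after the lift.

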